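# Offer a new heel up to a shoe on the last

## Task

Lift the cemented half-sole blank out of the green block and lean it to dry against the wooden rest, on the side facing away from the robot: foot on the bench, bare strip up, amber face outwards, and let go. Then carry the loose heel block over the clutter and hold it level about a centimetre above the amber heel seat of the upturned shoe, edge over edge, flat front towards the toe, never touching the shoe with it. Finish there still holding it in the gripper, with the other loose things left where they were.

Things in the scene. Friction and masses are not known exactly. Their poses are not given: they have to be found in the camera images.
- sole: Half-sole blank: stiff black slab, 8 mm thick (its x) by 90 mm wide (its y) by 150 mm tall (its z), 0.08 to 0.17 kg. Origin at the centre of its lower 90 mm edge face. The +x face carries the amber cement (from 3 to 107 mm above the lower edge); the strip above that is bare. Starts upright in the slot of the cementing block, its underside 8 mm above the bench.
- sole_top (a point): Centre of the upper edge face of the half-sole blank, 150 mm along its z from its origin.
- cementing_block: Green fixed block, 64 (x) by 124 (y) by 42 mm high, origin at the centre of its underside. A slot 12 mm wide (x), 96 mm long (y) and 34 mm deep is open at the top and holds the half-sole blank; the blank's axes match the block's. It may stand in either of two places, which it trades with the drying rest.
- drying_rest: Brown wooden fixed block, 60 (x) by 120 (y) by 85 mm high, origin at the centre of its underside. Its long vertical +x side (the one facing away from the robot, with a thin blue line along its top edge) is the one to lean against; the bench in front of that side is free.
- rest_edge (a point): Middle of the upper edge of the drying rest's +x side, 30 mm along x and 85 mm up from its origin.
- heel: Loose heel block, D-shaped from above, brown layers with a black top: 62 mm long (x), 58 mm wide (y), 32 mm high (z), 0.08 to 0.17 kg. Origin at the centre of its underside. Flat front (breast) at x = +31 mm; sides straight and parallel from x = -2 to +31 mm, 58 mm apart; round back of radius 29 mm about x = -2 mm. Starts flat on the bench, black side up.
- heel_breast (a point): Centre of the flat front of the heel block: x = +31 mm, 16 mm above its underside.
- shoe: Brown shoe fixed sole-up on an iron bench last. Origin on the bench straight below the centre of the heel seat; x points to the toe. The shoe reaches from x = -36 to +215 mm; the heel seat is level at 150 mm height, the sole in front of it rises to 173 mm at 115 to 150 mm from the seat centre; the shoe is at most 100 mm wide.
- heel_seat (a point): Centre of the amber heel seat, 150 mm above the bench; the same D outline as the heel block (62 by 58 mm). x towards the toe, z up. The heel block belongs here with its axes along these.
- awl_rack: Fixed wooden rack of awls between the heel block and the shoe: 160 (x) by 44 (y) by 60 mm, with four handles standing up to 131 mm. Origin at the centre of its underside.
- glue_bottle: Loose white glue bottle with a blue cone nozzle, 72 mm across, 205 mm high, origin at the centre of its underside. Leave alone.
- cement_pot: Loose open steel pot, 72 mm across at the rim, 60 mm high. Leave alone.
- polish_tin: Loose black round tin, 76 mm across, 24 mm high. Leave alone.
- tack_tin: Loose open metal tray, 70 by 90 mm, 30 mm high. Leave alone.
- hammer: Loose hammer lying on the bench. Leave alone.
- pliers: Loose pliers with orange grips lying on the bench. Leave alone.

How it is judged:
On the way, in this order (a step that is already met when the one before it is completed fails the run):
1. the half-sole blank leans against the drying rest, cemented face out, let go and at rest (angle between sole's own z axis and vertical between 0.1 and 0.65 rad and angle between sole's own x axis and vertical below 1.5 rad and height (world z) of sole below 0.012 m and contact force between sole and drying_rest above 0.02 N and x of sole in the frame of drying_rest between 0.032 and 0.11 m and y of sole in the frame of drying_rest between -0.06 and 0.06 m and angle between the y axis of sole and the y axis of drying_rest, either way round below 0.3 rad and contact force between sole and the arm below 0.05 N and contact force between sole and the fingers below 0.05 N and linear speed of sole below 0.02 m/s), for 0.2 s.
2. the heel block is lifted off the bench in the gripper (height (world z) of heel above 0.06 m and contact force between heel and the fingers above 0.5 N), for 0.1 s.
At the end, for the whole second after the job is handed in: Sole blank: foot on bench, leaning 6-37 deg from upright on the rest's +x side, square within 17 deg, cement out, released, still. Heel: held still in the fingers, within 8 mm of the seat centre along and across, 3-20 mm above it, turned within 8 deg, level within 7, front to toe, not touching (all of step 1 and x of heel in the frame of heel_seat between -0.008 and 0.008 m and y of heel in the frame of heel_seat between -0.008 and 0.008 m and z of heel in the frame of heel_seat between 0.003 and 0.02 m and angle between the x axis of heel and the x axis of heel_seat, either way round below 0.14 rad and angle between heel's own z axis and vertical below 0.12 rad and x of heel_breast in the frame of heel_seat above 0 m and contact force between heel and the fingers above 1 N and contact force between heel and shoe below 0.05 N and linear speed of heel below 0.02 m/s); the arm keeps its last pose, push and grip.
It fails at once if the heel block touches the shoe (contact force between heel and shoe above 0.3 N).
It fails at once if another loose thing on the bench is moved by more than 30 mm (distance of any of glue_bottle, cement_pot, polish_tin, tack_tin, hammer, pliers from where it was at the start of the episode above 0.03 m).
It also fails if it takes over 58 s, if anything falls off the work surface, if the arm or the gripper's body presses on something with over 40 N, if the wrist force passes 120 N, or if a joint passes its speed limit or range.

## Robot

A 6-joint arm with a two-finger parallel gripper is mounted at the origin on the work surface. World frame = base frame: x ahead of the robot, y to its left, z up, the work surface at z = 0. Lengths are in m, angles in rad, forces in N, time in s.
With the tool pointing down it reaches from about 0.375 to 0.9 m from the base axis. Payload 3.1 kg.
Tool frame: the origin (TCP) lies at the very end of the fingers, on their centre line; the grasp point (between the pads) lies 19 mm behind it (robot.hold_point_z is the z of the grasp point in the tool frame, in m); z points along the fingers, y is the direction in which the jaws open and shut (so a half turn about z gives the same grasp; the last joint's range is limited). The gripper opens to 87 mm and grips with 3 to 60 N. Pads are 19 mm wide; open, the fingers measure 117 mm over their backs; the gripper's body (75 mm by 190 mm) begins 51 mm behind the grasp point.
Start: joints at [-0.178, 0.527, 1.433, -0, 1.181, -0.178], TCP at [0.625, 0, 0.223] pointing down, gripper open.
Joint ranges: [-3.08, 3.08], [-0.75, 2.2], [0.22, 2.44], [-1.43, 4.57], [0, 2.65], [-2.85, 2.85]. Speed limits (rad/s): [2.79, 2.79, 3.14, 3.14, 3.14, 3.14].

## Interface

Orientations are given as a unit quaternion [x, y, z, w].
In Python, from rig import robot, viewer, spotter gives the robot as it stands.
- The arm moves only by the shell command python3 -m crank 'ROWS' [FORCE]. ROWS is text: rows parted by semicolons, each of 7 numbers parted by spaces: the turn, a rotation vector about the tool's x, y, z in units of 5 degrees (1.0 is 5 degrees), then the shift along the tool's x, y, z in units of 40 mm (1.0 is 40 mm), then the gripper's target within -1 to 1 (shut at 1, half-way at 0, fully open at -1). A call has 1 to 5 rows; each row shifts and turns the pose as measured when the row begins, along the tool's axes as they then stand; what a row does not reach is not made up. A row lasts 1/8 s, in which the tool goes at most 62.5 mm and 10.7 degrees, less where a joint would pass 70% of its speed; a pose out of reach is approached as far as the arm can. A call is refused whole if a number of a shift passes 1 or a number of a turn 1, either way. A call with a gripper value outside its range is refused whole. The fingers move at their own pace and stop on an object; FORCE is the grip in N (left out, the last holds). Time passes only in rows, so rows that do not move let the fingers close. It gives the time, the measured TCP pose, the force and the opening at its end, in the units of the state.
- robot.get_obs(): the state, without advancing time (a new reading comes with each control period).
- viewer.camera(name): name is "scene" or "side" or "wrist"; returns a dict with "img" (400x640x3 uint8, red, green, blue), "camera_matrix" (3x3 intrinsics, pixels), "distortion" ([k1, k2, p1, p2, k3] as OpenCV has them; the pictures are not rectified), "xyz" and "attitude" of the camera in the world. Camera axes: x right, y down, z forward; pixel columns grow to the right and rows downward; lengths in m; the calibration is good to about 2 mm. A picture is of the moment at which its call begins. There is no depth.
- robot.hand_in(): hands the job in, once; it reports no verdict.
Trained networks look in a picture, given as the dict that the camera call returned (one of the last four; its "shot" number tells which), for a name from the list of things; names that differ only in an ending like _2 or _b are one class to them, and where a whole thing is asked for, a point or a joint stands for the part that bears it (a point fixed in the world has none). Each returns a list of dicts, best first, with "score" (0 to 1); they miss things now and then, are a little off and sometimes report something else, mostly with a low value. They report only what shows in the picture. A call takes as long as a camera call.
- spotter.boxes_of(name, picture): "at" ([x, y, z] in m, in the coordinates of the camera as it stood for that picture, good to about 4 mm: the middle of the surface that is visible of it).
The state is a dict: "time": time; "q": joint angles; "joint_velocities": joint speeds; "joint_torque": joint torques, N m; "position": TCP position; "tool_rot": TCP orientation; "ft_force": force on the tool from outside, world axes, zero at the start; "moment": the same for the moment, N m; "grip_width": finger opening in m.
Only numpy, scipy, OpenCV 4.12 (cv2) and the standard library are available. Lean on these libraries where they do the work, as an engineer would, in place of code of your own. Each camera call takes 0.05 s, during which the arm holds its last target.

## Working session

There is one attempt and no reset: what is moved stays moved. The work goes in short steps, Python scripts to look and compute and a shell command to move; the robot and the scene stay as the last step left them, time stands still between calls to the robot, and variables do not carry over. Pictures are saved under pics/ and viewed, and the job is handed in when it is done.

```bash
ls; mkdir -p pics; cat > h.py <<'E'
import numpy as np, cv2
from rig import robot, viewer, spotter
from scipy.spatial.transform import Rotation as R
def pose(p):
    a=np.array(p["attitude"],float)
    M=R.from_quat(a).as_matrix() if a.size==4 else a.reshape(3,3)
    return M,np.array(p["xyz"],float)
def shot(n,f):
    p=viewer.camera(n); cv2.imwrite("pics/"+f,p["img"][:,:,::-1]); return p
def find(name,p,k=2):
    M,t=pose(p); return [(round(d["score"],2),np.round(M@np.array(d["at"])+t,4).tolist()) for d in spotter.boxes_of(name,p)[:k]]
def px(p,X):
    M,t=pose(p); c=(np.atleast_2d(X)-t)@M
    return cv2.projectPoints(c,np.zeros(3),np.zeros(3),np.array(p["camera_matrix"]),np.array(p["distortion"]))[0][:,0]
def ray(p,uv,z):
    M,t=pose(p); uv=np.atleast_2d(np.array(uv,float))
    n=cv2.undistortPoints(uv[:,None],np.array(p["camera_matrix"]),np.array(p["distortion"]))[:,0]
    d=np.c_[n,np.ones(len(n))]@M.T
    return t+d*((z-t[2])/d[:,2])[:,None]
E
python3 - <<'E'
from h import *
o=robot.get_obs(); print(o)
a=shot("scene","s0.png"); b=shot("side","d0.png"); c=shot("wrist","w0.png")
print({k:v for k,v in a.items() if k!="img"},b["xyz"],b["attitude"],c["xyz"],c["attitude"])
for n in ["sole","sole_top","cementing_block","drying_rest","rest_edge","heel","heel_breast","shoe","heel_seat","awl_rack","glue_bottle","cement_pot","polish_tin","tack_tin","hammer","pliers"]:
    print(n,find(n,a),find(n,b),find(n,c))
E
```

```text
pics
{'time': 0.0, 'q': array([-1.78518789e-01,  5.28449183e-01,  1.43389802e+00, -7.80034861e-05,
        1.18137481e+00, -1.78517154e-01]), 'joint_velocities': array([-0.0018849 ,  0.00128792, -0.00071347, -0.00128606,  0.00110667,
        0.0003371 ]), 'joint_torque': array([-5.45745443e-04, -4.40045428e+01, -1.76593530e+01,  6.32597599e-02,
        5.83207863e-02, -1.53719384e-04]), 'position': array([6.24271964e-01, 1.26688231e-04, 2.21583422e-01]), 'tool_rot': array([ 7.07096461e-01,  7.07116299e-01, -6.36819028e-04, -8.53990486e-04]), 'ft_force': array([0.01464131, 0.07005794, 0.82285122]), 'moment': array([0.00472829, 0.01482557, 0.02777348]), 'grip_width': 0.08729419591824451}
{'camera_matrix': array([[362.87001696,   0.        , 316.18630075],
       [  0.        , 362.87001696, 213.23287782],
       [  0.        ,   0.        ,   1.        ]]), 'distortion': array([0.00954525, 0.        , 0.        , 0.        , 0.        ]), 'xyz': array([ 1.03680383, -0.17690955,  0.87024533]), 'attitude': array([ 0.79072159,  0.54239647, -0.16614531, -0.23013296]), 'shot': 1} [ 0.156261
[... 1727 characters left out ...]
), (0.26, [0.7282, 0.1075, 0.0858])] [(0.71, [0.719, -0.0042, 0.0465])] [(0.84, [0.7288, -0.0037, 0.0302])]
polish_tin [(0.73, [0.4892, 0.1642, 0.1111]), (0.62, [0.371, -0.1267, 0.0245])] [(0.97, [0.3747, -0.1491, 0.0259])] [(0.81, [0.3878, -0.0981, 0.0166])]
tack_tin [(0.84, [0.6639, 0.2494, 0.0092])] [(0.89, [0.6701, 0.2563, 0.0172])] [(0.27, [0.382, -0.0961, 0.0144])]
hammer [(0.92, [0.7707, -0.2662, 0.0229]), (0.42, [0.5277, 0.3286, 0.0798])] [(0.78, [0.762, -0.324, 0.0284]), (0.25, [0.6715, 0.2536, 0.0163])] [(0.69, [0.7586, -0.2092, 0.0256])]
pliers [(0.66, [0.727, 0.3488, 0.0109])] [(0.64, [0.4825, -0.048, 0.0331]), (0.45, [0.7189, 0.3477, 0.0144])] [(0.58, [0.7303, -0.0065, 0.0278])]
```

View pics/s0.png

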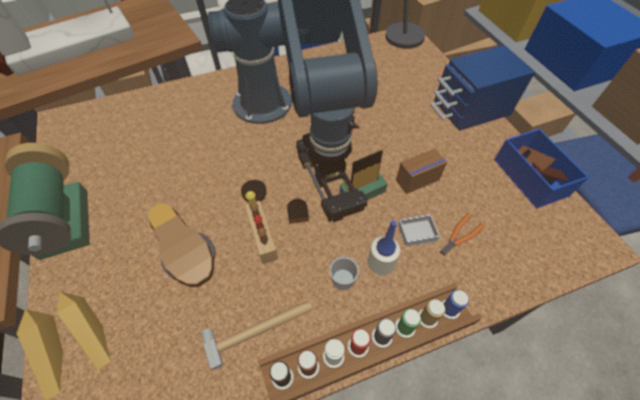

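View pics/d0.png

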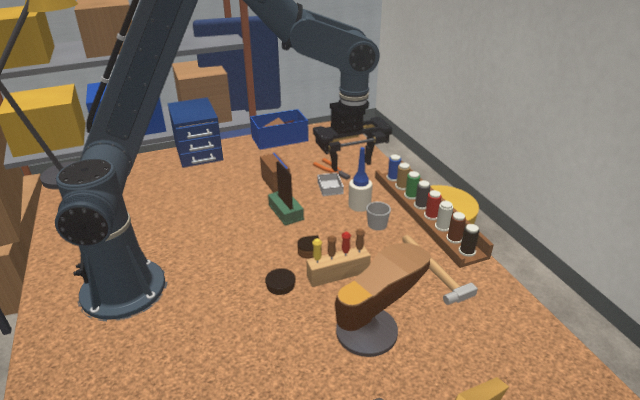

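View pics/w0.png

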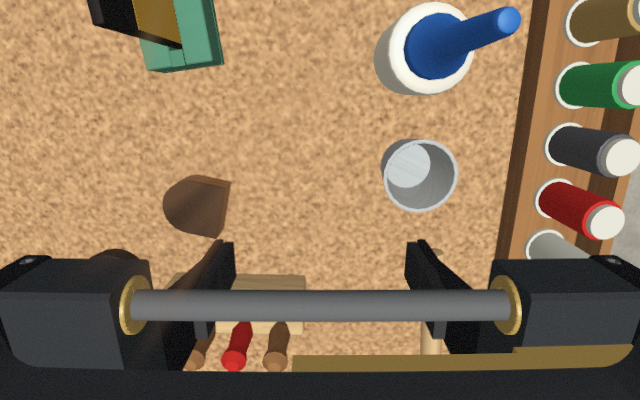

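The scene view shows the green block with the blank (~365,180) nearer the robot's centre line, the rest to its left (~420,170), the heel at (298,210) and the shoe at (180,245). I'll move the wrist camera over the block and rest.

```bash
python3 -m crank '0 0 0 0.7 -0.6 -0.4 -1;0 0 0 0.8 -0.7 -0.3 -1;0 0 0 0.8 -0.7 -0.2 -1;0 0 0 0.8 -0.7 -0.2 -1;0 0 0 0.8 -0.5 -0.2 -1' 
python3 - <<'E'
from h import *
print(robot.get_obs()["position"],robot.get_obs()["time"])
c=shot("wrist","w1.png");b=shot("side","d1.png")
for n in ["sole","sole_top","cementing_block","drying_rest","rest_edge","heel"]:
    print(n,find(n,c))
E
```

```text
time: 3.18
position: [0.4955, 0.1578, 0.2751]
tool_rot: [0.709, 0.705, 0.0, 0.0]
ft_force: [0.8, -0.2, -0.9]
grip_width: 0.0865
[0.49546611 0.15776542 0.27507674] 3.175
sole []
sole_top [(0.98, [0.4876, 0.1721, 0.1537])]
cementing_block [(0.9, [0.4909, 0.1739, 0.0421])]
drying_rest [(0.94, [0.5078, 0.2966, 0.0885]), (0.74, [0.49, 0.1751, 0.0407])]
rest_edge [(0.97, [0.512, 0.2975, 0.0857])]
heel [(0.73, [0.493, -0.0088, 0.0184])]
```

View pics/w1.png

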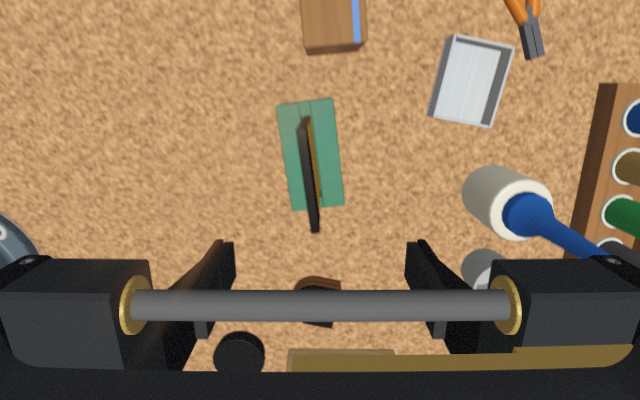

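```bash
cat >> h.py <<'E'
def load(f): return cv2.imread("pics/"+f)
E
python3 - <<'E'
from h import *
im=load("w1.png")
cv2.imwrite("pics/w1a.png",cv2.resize(im[0:240,260:400],None,fx=4.2,fy=2.5,interpolation=cv2.INTER_CUBIC)) if 0 else cv2.imwrite("pics/w1a.png",cv2.resize(im[85:245,260:400],None,fx=3.7,fy=3.7,interpolation=cv2.INTER_CUBIC))
c=viewer.camera("wrist")
import pickle; pickle.dump(c,open("w1.pkl","wb"))
B=ray(c,[(277,107),(332,98),(344,205),(291,211)],.042);print(B.round(4),B.mean(0))
r=ray(c,[(305,53),(367,45),(352,0),(359,43)],.085);print(r.round(4))
E
```

```text
[[0.4514 0.2214 0.042 ]
 [0.5113 0.2304 0.042 ]
 [0.5258 0.1086 0.042 ]
 [0.4631 0.1016 0.042 ]] [0.48790198 0.16549699 0.042     ]
[[0.4845 0.272  0.085 ]
 [0.5421 0.2787 0.085 ]
 [0.5275 0.3168 0.085 ]
 [0.5346 0.2805 0.085 ]]
```

View pics/w1a.png

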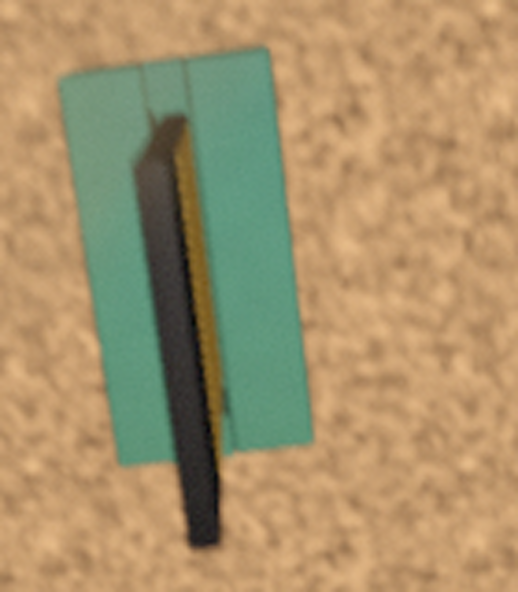

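```bash
python3 - <<'E'
from h import *
import pickle; c=pickle.load(open("w1.pkl","rb"))
B=ray(c,[(296.5,129.6),(307.3,126),(319.5,231.8),(311.4,232.6)],.158);print(B.round(4),B.mean(0))
E
```

```text
[[0.4794 0.2089 0.158 ]
 [0.4879 0.2116 0.158 ]
 [0.4968 0.1227 0.158 ]
 [0.4899 0.122  0.158 ]] [0.48853931 0.16631416 0.158     ]
```

View pics/d1.png

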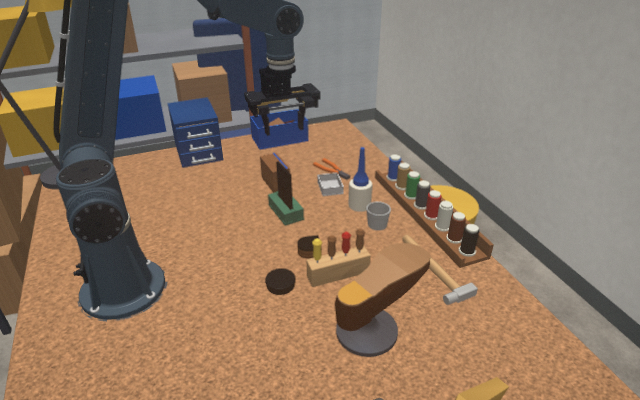

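```bash
python3 -m crank '0 0 -0.63 0.1 -0.1 0 -1;0 0 -0.63 0.11 -0.08 0 -1;0 0 0 0 0 0.9 -1;0 0 0 0 0 0.9 -1;0 0 0 0 0 0.5 -1'
```

```text
time: 4.25
position: [0.4948, 0.1609, 0.1806]
tool_rot: [0.671, 0.741, 0.002, 0.002]
ft_force: [-0.3, -1.1, 0.1]
grip_width: 0.0872
```

```bash
python3 -m crank '0 0 -0.1 0.16 -0.17 0 -1;0 0 0 0.02 -0.02 0 -1;0 0 0 0 0 0.5 -1'
python3 - <<'E'
from h import *
shot("wrist","w2.png")
E
```

```text
time: 4.62
position: [0.4879, 0.1668, 0.1611]
tool_rot: [0.668, 0.744, 0.003, 0.003]
ft_force: [-0.2, -0.0, -0.5]
grip_width: 0.0868
```

View pics/w2.png

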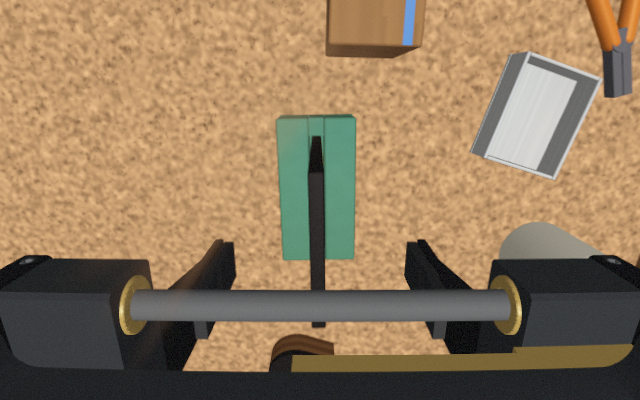

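```bash
python3 -m crank '0 0 0 0 0 0.7 -1;0 0 0 0 0 0.32 -1;0 0 0 0 0 0 1;0 0 0 0 0 0 1;0 0 0 0 0 0 1' 25; python3 -m crank '0 0 0 0 0 0 1;0 0 0 0 0 0 1;0 0 0 0 0 0 1'
```

```text
time: 5.3
position: [0.4895, 0.167, 0.1212]
tool_rot: [0.668, 0.744, 0.004, 0.004]
ft_force: [-0.6, 0.4, 0.3]
grip_width: 0.0645
time: 5.68
position: [0.4901, 0.167, 0.1224]
tool_rot: [0.668, 0.744, 0.005, 0.005]
ft_force: [0.1, -0.2, 0.6]
grip_width: 0.0349
```

```bash
python3 -m crank '0 0 0 0 0 0 1;0 0 0 0 0 0 1;0 0 0 0 0 0 1;0 0 0 0 0 0 1;0 0 0 0 0 0 1'; python3 -m crank '0 0 0 0 0 -0.5 1;0 0 0 0 0 -0.8 1;0 0 0 0 0 -0.8 1;0 0 0 0 0 -0.8 1'
```

```text
time: 6.3
position: [0.4881, 0.1668, 0.1222]
tool_rot: [0.668, 0.744, 0.003, 0.003]
ft_force: [-1.1, -0.2, 0.6]
grip_width: 0.0073
time: 6.8
position: [0.4869, 0.1667, 0.2379]
tool_rot: [0.668, 0.744, 0.002, 0.002]
ft_force: [-0.1, 0.3, -1.4]
grip_width: 0.0078
```

```bash
python3 -m crank '0 0 0 0.5 0.4 -0.2 1;0 0 0 0.7 0.5 0 1;0 0 0 0.7 0.5 0 1;0 0 0 0.5 0.4 0 1;0 0 0 0 0 0 1'
python3 - <<'E'
from h import *
import pickle
c=shot("wrist","w3.png");pickle.dump(c,open("w3.pkl","wb"))
b=shot("scene","s3.png");pickle.dump(b,open("s3.pkl","wb"))
print(find("rest_edge",c),find("drying_rest",c),find("drying_rest",b),robot.get_obs()["position"])
E
```

```text
time: 7.42
position: [0.5539, 0.2731, 0.2496]
tool_rot: [0.67, 0.743, 0.007, 0.005]
ft_force: [-0.4, -0.7, -1.0]
grip_width: 0.0079
[(0.96, [0.5077, 0.3418, 0.0839])] [(0.72, [0.4778, 0.2022, 0.0422]), (0.57, [0.5053, 0.342, 0.0849])] [(0.74, [0.5345, 0.3326, 0.0573])] [0.55226085 0.27087574 0.24990412]
```

View pics/w3.png

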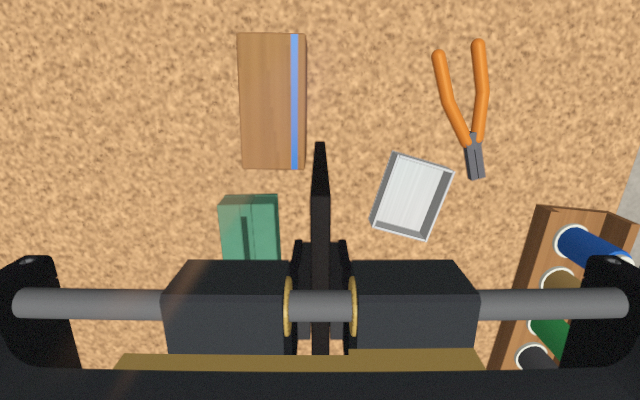

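View pics/s3.png

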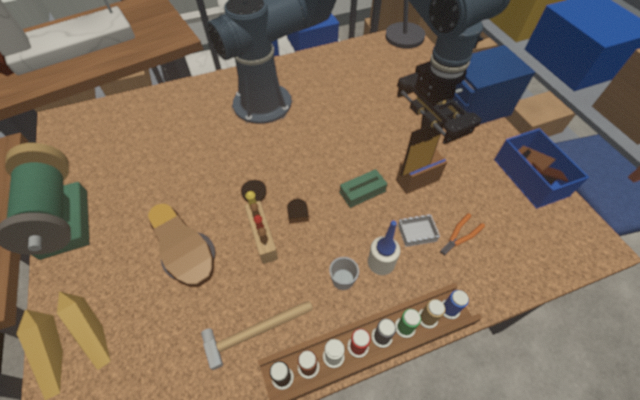

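```bash
python3 - <<'E'
from h import *
im=load("w3.png")
cv2.imwrite("pics/w3a.png",cv2.resize(im[25:180,225:320],None,fx=3.8,fy=3.8,interpolation=cv2.INTER_CUBIC))
E
```

```text
(no output)
```

View pics/w3a.png

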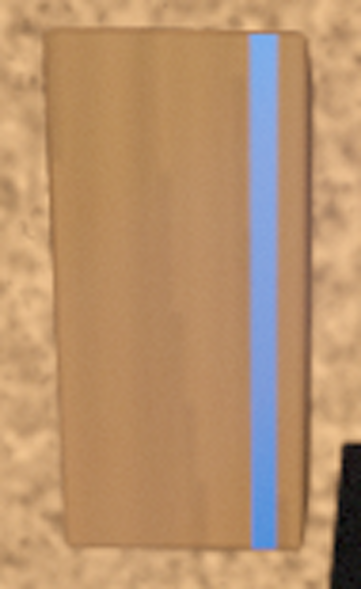

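```bash
python3 - <<'E'
from h import *
import pickle; c=pickle.load(open("w3.pkl","rb"))
P=np.array([(47,31),(304,33),(302,547),(70,547)])/3.8+[225,25]
B=ray(c,P,.085);print(B.round(4),B.mean(0))
for i in range(4):
    d=B[(i+1)%4]-B[i]; print(np.linalg.norm(d),np.degrees(np.arctan2(d[1],d[0])))
M,t=pose(c);print(t, M.round(3))
print(robot.get_obs()["position"],R.from_quat(robot.get_obs()["tool_rot"]).as_matrix().round(3))
E
```

```text
[[0.4732 0.3953 0.085 ]
 [0.5306 0.4008 0.085 ]
 [0.541  0.283  0.085 ]
 [0.4836 0.2774 0.085 ]] [0.50710247 0.33912624 0.085     ]
0.05774458058241365 5.392739840323168
0.1181713456134597 -84.96418905221368
0.057718053889240936 -174.35358774449014
0.11842671652133858 95.04968838075212
[0.54196665 0.35417397 0.41237677] [[ 0.994  0.093  0.049]
 [ 0.103 -0.951 -0.292]
 [ 0.019  0.296 -0.955]]
[0.55226085 0.27087574 0.24990412] [[-0.101  0.995  0.015]
 [ 0.995  0.101  0.002]
 [ 0.     0.015 -1.   ]]
```

```bash
python3 -m crank '0 0 0 0.5 0.1 0.2 1;0 0 0 0.6 0.1 0.3 1;0 0 0 0.45 0.1 0.3 1;-0.8 0 0.1 0 0 0.1 1;-0.8 0 0 0 0 0 1'
python3 -m crank '-0.6 0 0 0 0 0 1;0 0 0 0 0 0 1'
python3 - <<'E'
from h import *
o=robot.get_obs();print(o["position"],R.from_quat(o["tool_rot"]).as_matrix().round(3))
E
```

```text
time: 8.3
position: [0.5598, 0.3383, 0.2108]
tool_rot: [0.673, 0.735, 0.059, 0.053]
ft_force: [0.1, -0.3, -0.4]
grip_width: 0.0078
time: 8.55
position: [0.5576, 0.3398, 0.2089]
tool_rot: [0.671, 0.734, 0.078, 0.07]
ft_force: [-0.0, -0.2, -1.4]
grip_width: 0.0079
[0.55760003 0.33979797 0.20893202] [[-0.091  0.974  0.207]
 [ 0.996  0.088  0.021]
 [ 0.002  0.208 -0.978]]
```

```bash
cat >> h.py <<'E'
def delta(T):
    o=robot.get_obs();M=R.from_quat(o["tool_rot"]).as_matrix()
    print("pos",o["position"].round(4),"t",o["time"],"units",(M.T@(np.array(T)-o["position"])/.04).round(2)); return M
E
python3 -c "
from h import *
delta([.5486,.338,.120])
delta([.5366,.3367,.114])"
```

```text
pos [0.5576 0.3398 0.2089] t 8.55 units [-0.03 -0.69  2.13]
pos [0.5576 0.3398 0.2089] t 8.55 units [-0.03 -1.01  2.21]
```

```bash
python3 -m crank '0 0 0 0 -0.2 0.6 1;0 0 0 0 -0.2 0.7 1;0 0 0 0 -0.2 0.6 1;0 0 0 0 -0.1 0.2 1;0 0 0 0 0 0 1'; python3 -c "
from h import *
delta([.5366,.3367,.115])
shot('scene','s4.png');shot('side','d4.png')"
```

```text
time: 9.18
position: [0.5512, 0.3421, 0.1192]
tool_rot: [0.671, 0.734, 0.079, 0.07]
ft_force: [0.8, -0.1, -0.3]
grip_width: 0.0081
pos [0.5512 0.3421 0.1192] t 9.175 units [-0.1  -0.39  0.02]
```

```bash
python3 -c "
from h import *
im=load('s4.png')[90:210,340:500]; jm=load('d4.png')[120:220,220:380]
cv2.imwrite('pics/c4.png',np.vstack([cv2.resize(im,(480,360),interpolation=2),cv2.resize(jm,(480,300)[:2],interpolation=2)])[:600])"
```

```text
(no output)
```

View pics/c4.png

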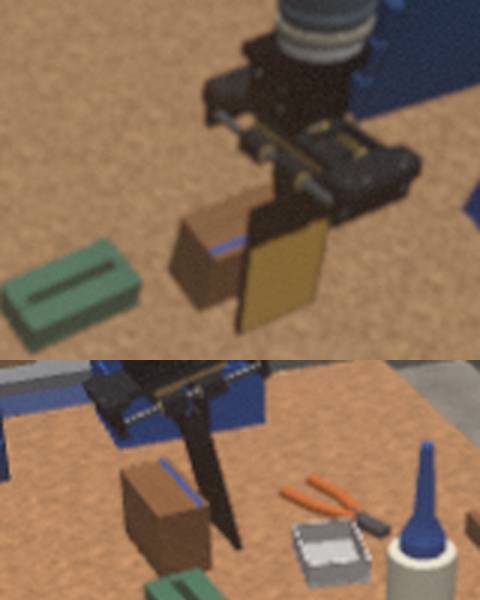

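```bash
python3 -m crank '0 0 0 -0.1 -0.25 0.02 1;0 0 0 0 -0.1 0.02 1;0 0 0 0 0 0.02 1;0 0 0 0 0 0 1'; python3 -c "
from h import *
delta([.5366,.3367,.115])"
```

```text
time: 9.78
position: [0.5396, 0.3374, 0.1176]
tool_rot: [0.671, 0.734, 0.083, 0.071]
ft_force: [-0.1, -0.2, -1.2]
grip_width: 0.0081
pos [0.5396 0.3374 0.1176] t 9.775 units [-0.01 -0.09  0.05]
```

```bash
for i in 1; do python3 -m crank '0 0 0 0 -0.07 0.06 1;0 0 0 0 0 0 1'; python3 -m crank '0 0 0 0 -0.03 0.06 1;0 0 0 0 0 0 1'; done
```

```text
time: 10.02
position: [0.5376, 0.3373, 0.1146]
tool_rot: [0.671, 0.734, 0.083, 0.071]
ft_force: [-0.3, 0.6, -0.9]
grip_width: 0.0079
time: 10.28
position: [0.5375, 0.3377, 0.1125]
tool_rot: [0.671, 0.734, 0.084, 0.071]
ft_force: [-0.7, 0.9, 1.3]
grip_width: 0.0076
```

```bash
python3 -m crank '0 0 0 0 -0.02 0.02 1;0 0 0 0 0 0 0.4;0 0 0 0 0 0 0.4;0 0 0 0 0 0 0.4;0 0 0 0 0 0 0.4'; python3 -c "
from h import *
delta([.5366,.3367,.115])
shot('scene','s5.png');shot('side','d5.png')
im=load('s5.png')[90:210,340:500]; jm=load('d5.png')[120:220,220:380]
cv2.imwrite('pics/c5.png',np.vstack([cv2.resize(im,(480,360),interpolation=2),cv2.resize(jm,(480,300)[:2],interpolation=2)])[:600])"
```

```text
time: 10.9
position: [0.5373, 0.3377, 0.1117]
tool_rot: [0.671, 0.734, 0.084, 0.072]
ft_force: [-0.5, 0.0, -0.2]
grip_width: 0.0252
pos [0.5373 0.3377 0.1117] t 10.9 units [-0.02 -0.   -0.08]
```

View pics/c5.png

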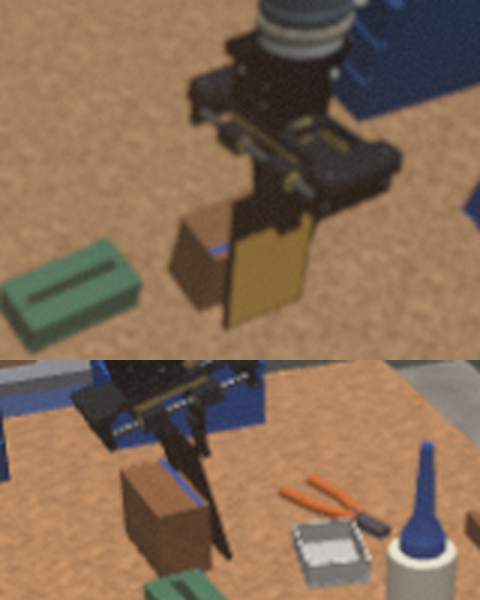

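```bash
python3 -m crank '0 0 0 0 0 0 0.3;0 0 0 0 0 -0.25 0.3;0 0 0 0 0 -0.5 0.3;0 0 0 0 0 -0.7 0.3;0 0 0 0 0 -0.9 0.3'; python3 -c "
from h import *
import pickle
delta([.5366,.3367,.115])
p=shot('scene','s6.png');q=shot('side','d6.png');w=shot('wrist','w6.png')
pickle.dump((p,q,w),open('p6.pkl','wb'))
im=load('s6.png')[110:210,340:500]; jm=load('d6.png')[130:220,220:380]
cv2.imwrite('pics/c6.png',np.vstack([cv2.resize(im,(480,300),interpolation=2),cv2.resize(jm,(480,270)[:2],interpolation=2)])[:600])"
```

```text
time: 11.62
position: [0.5148, 0.3342, 0.2043]
tool_rot: [0.671, 0.734, 0.081, 0.07]
ft_force: [1.2, -0.1, 0.1]
grip_width: 0.0306
pos [0.5148 0.3342 0.2043] t 11.625 units [-0.    0.06  2.3 ]
```

View pics/c6.png

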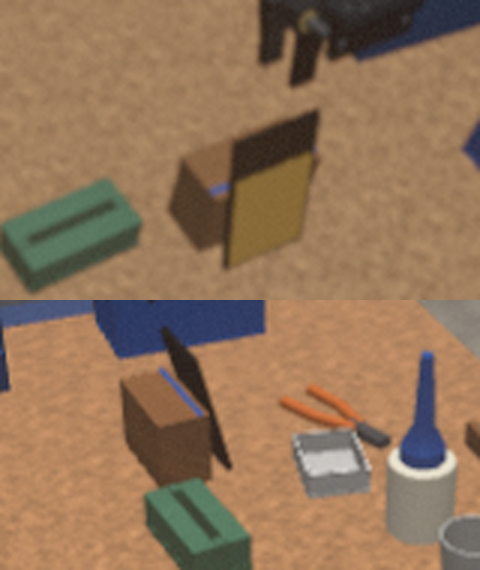

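View pics/w6.png

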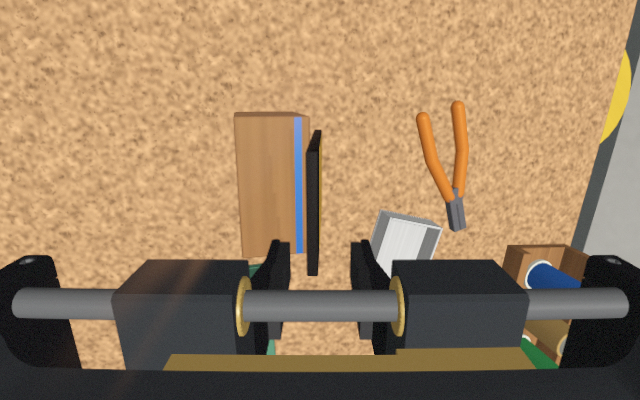

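```bash
python3 - <<'E'
from h import *
import pickle
p,q,w=pickle.load(open('p6.pkl','rb'))
obs=np.array([(415,199.3),(440,190),(417.3,161),(446.7,146.7)])
from scipy.optimize import least_squares
def pts(v):
    yaw,th,ox,oy=v
    Rr=R.from_euler('z',.091)*R.from_euler('zy',[yaw,-th])
    o=np.array([.507,.339,0])+R.from_euler('z',.091).apply([ox,oy,.001])
    return o+Rr.apply([[.004,-.045,0],[.004,.045,0],[.004,-.045,.15],[.004,.045,.15]])
f=lambda v:(px(p,pts(v))-obs).ravel()
s=least_squares(f,[0,.2,.052,0],x_scale=[.1,.1,.01,.01]);print(s.x,s.fun.round(1))
print(px(p,pts([0,.21,.052,0])).round(1))
E
```

```text
[-0.00296516  0.23645374  0.05482458 -0.00610996] [-0.8  1.5 -0.3 -0.3  1.1 -2.  -0.1  0.8]
[[415.4 199.4]
 [440.8 188.3]
 [420.7 158.3]
 [448.8 146.8]]
```

```bash
python3 -m crank '0 0 0 0 0 -0.9 0.3;0.8 0 1 -0.2 0 -0.3 0;0.8 0 1 -0.8 0 0 -1;0.8 0 1 -1 0 0 -1;0 0 1 -1 0 0 -1' ; python3 -m crank '0 0 1 -1 0.1 0 -1;0 0 1 -1 0.2 0 -1;0 0 1 -1 0.3 0 -1;0 0 1 -1 0.4 0 -1;0 0 1 -0.8 0.5 0 -1'; python3 -c "
from h import *
print(delta([.495,-.037,.25]).round(3))"
```

```text
time: 12.4
position: [0.494, 0.2133, 0.2476]
tool_rot: [0.793, 0.609, 0.011, -0.014]
ft_force: [0.2, 1.0, 0.7]
grip_width: 0.0625
time: 13.02
position: [0.4621, 0.0052, 0.2361]
tool_rot: [0.909, 0.416, 0.004, -0.018]
ft_force: [0.2, 0.2, 0.3]
grip_width: 0.0867
pos [0.4621 0.0052 0.2361] t 13.025 units [-0.25  1.3  -0.39]
[[ 0.654  0.756 -0.008]
 [ 0.756 -0.654  0.036]
 [ 0.022 -0.029 -0.999]]
```

```bash
python3 -m crank '0 0 1 -0.3 0.1 0 -1;0 0 1 -0.3 0.2 0 -1;0 0 1 -0.3 0.2 0 -1;0 0 1 -0.2 0.2 0 -1;0 0 1 0 0.2 0 -1' ; python3 -m crank '-0.2 0 1 0 0 0 -1;-0.2 0 1 0 0 0 -1;0 0 1 0 0 0 -1;0 0 0.8 0 0 0 -1;0 0 0.2 0 0 0 -1'; python3 -c "
from h import *
print(delta([.44,-.037,.25]).round(3))
import pickle
w=shot('wrist','w7.png');pickle.dump(w,open('w7.pkl','wb'));print(find('heel',w),find('heel_breast',w))"
```

```text
time: 13.65
position: [0.4476, -0.0565, 0.2301]
tool_rot: [0.98, 0.199, -0.004, -0.02]
ft_force: [0.3, -0.0, 0.8]
grip_width: 0.087
time: 14.28
position: [0.4451, -0.0569, 0.2263]
tool_rot: [1.0, 0.019, -0.007, -0.004]
ft_force: [0.1, -0.6, 0.1]
grip_width: 0.0873
pos [ 0.4451 -0.0569  0.2263] t 14.275 units [-0.12 -0.51 -0.59]
[[ 0.999  0.037 -0.014]
 [ 0.037 -0.999  0.007]
 [-0.013 -0.007 -1.   ]]
[(0.67, [0.4939, -0.0339, 0.0318])] [(0.58, [0.4974, -0.0391, 0.0351])]
```

View pics/w7.png

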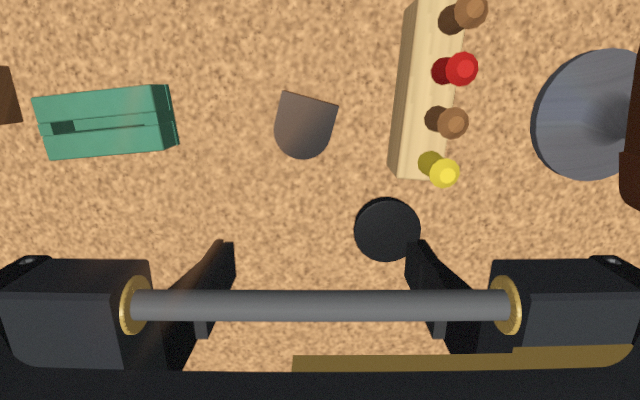

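```bash
python3 - <<'E'
from h import *
cv2.imwrite("pics/w7a.png",cv2.resize(load("w7.png")[80:170,262:352],None,fx=6.5,fy=6.5,interpolation=cv2.INTER_CUBIC))
E
```

```text
(no output)
```

View pics/w7a.png

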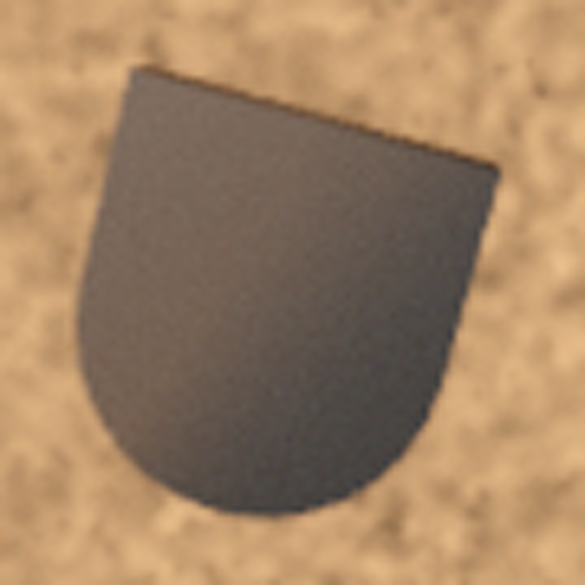

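```bash
python3 - <<'E'
from h import *
import pickle; c=pickle.load(open("w7.pkl","rb"))
P=np.array([(132,72),(497,173),(78,320),(445,375),(265,515)])/6.5+[262,80]
B=ray(c,P,.032);print(B.round(4))
d=B[0]-B[1];print(np.linalg.norm(d))
from scipy.optimize import least_squares
def out(v):
    L=np.array([[.031,.029],[.031,-.029]])
    x,y,a=v; Q=np.array([[np.cos(a),-np.sin(a)],[np.sin(a),np.cos(a)]])
    g=L@Q.T+[x,y]
    cc=Q@[-.002,0]+[x,y]
    r=np.linalg.norm(B[4,:2]-cc)-.029
    n=Q@[0,1]
    return np.r_[(g-B[:2,:2]).ravel(), r, (B[2,:2]-[x,y])@n-.029,(B[3,:2]-[x,y])@n+.029]
s=least_squares(out,[.494,-.037,-.2]);print(s.x,np.degrees(s.x[2]),s.fun.round(4))
E
```

```text
[[ 0.5225 -0.0159  0.032 ]
 [ 0.5099 -0.0711  0.032 ]
 [ 0.4855 -0.0079  0.032 ]
 [ 0.4792 -0.0647  0.032 ]
 [ 0.4562 -0.0374  0.032 ]]
0.05661243344806988
[ 0.4863004  -0.03697647 -0.21859516] -12.524579844002258 [ 0.0003  0.0005  0.0004 -0.0009 -0.0008 -0.0008  0.0004]
```

```bash
python3 - <<'E'
from h import *
import pickle; c=pickle.load(open("w7.pkl","rb"))
print(ray(c,[(446,172),(452,124),(463,69),(470,12)],.131).round(3))
print(ray(c,[(389,177),(431,181),(398,178),(413,0)],.06).round(3))
print(ray(c,[(430,163),(438,118),(442,70),(452,18)],.06).round(3))
delta([.4961,-.0392,.12])
E
```

```text
[[ 0.471 -0.15   0.131]
 [ 0.506 -0.149  0.131]
 [ 0.544 -0.151  0.131]
 [ 0.58  -0.151  0.131]]
[[ 0.448 -0.122  0.06 ]
 [ 0.446 -0.163  0.06 ]
 [ 0.447 -0.131  0.06 ]
 [ 0.601 -0.128  0.06 ]]
[[ 0.463 -0.159  0.06 ]
 [ 0.505 -0.161  0.06 ]
 [ 0.547 -0.159  0.06 ]
 [ 0.589 -0.162  0.06 ]]
pos [ 0.4453 -0.057   0.2266] t 14.425 units [ 1.32 -0.38  2.65]
```

```bash
python3 -m crank '0 0.1 1 0.45 -0.2 0.4 -1;-0.1 0.1 1 0.45 -0.2 0.6 -1;0 0 0.93 0.45 -0.1 0.6 -1;0 0 0 0 0 0.5 -1;0 0 0 0 0 0.2 -1' ; python3 -c "
from h import *
print(delta([.498,-.0304,.10]).round(3))"
```

```text
time: 15.05
position: [0.503, -0.0398, 0.1327]
tool_rot: [0.994, -0.111, 0.004, 0.002]
ft_force: [-0.3, -0.5, -0.7]
grip_width: 0.0868
pos [ 0.503  -0.0398  0.1327] t 15.05 units [-0.18 -0.2   0.81]
[[ 0.975 -0.221  0.008]
 [-0.221 -0.975 -0.005]
 [ 0.009  0.003 -1.   ]]
```

```bash
python3 -m crank '0.05 -0.1 0 -0.18 -0.22 0.2 -1;0 0 0 0 0 0.5 -1;0 0 0 0 0 0 -1' ; python3 -c "
from h import *
print(delta([.498,-.0304,.005]).round(3))
shot('wrist','w8.png')"
```

```text
time: 15.42
position: [0.4972, -0.0284, 0.1043]
tool_rot: [0.994, -0.111, -0.0, -0.001]
ft_force: [-0.1, -1.2, 0.2]
grip_width: 0.0871
pos [ 0.4972 -0.0284  0.1043] t 15.425 units [0.03 0.05 2.48]
[[ 0.975 -0.221 -0.   ]
 [-0.221 -0.975  0.002]
 [-0.001 -0.002 -1.   ]]
```

View pics/w8.png

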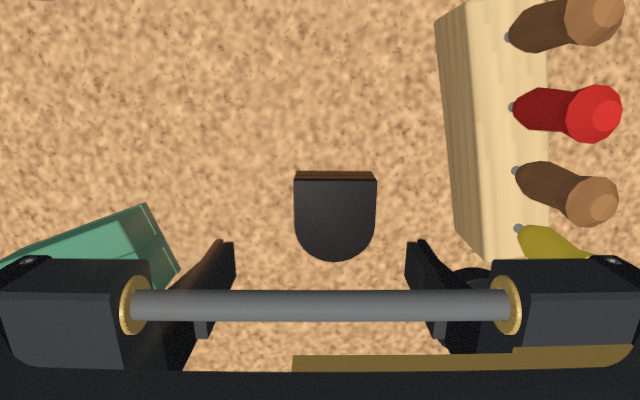

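```bash
python3 -m crank '0 0 0 0.02 0.02 0.7 -1;0 0 0 0.01 0.02 0.7 -1;0 0 0 0 0 0.6 -1;0 0 0 0 0 0.35 -1;0 0 0 0 0 0 -1' ; python3 -c "
from h import *
print(delta([.498,-.0304,.005]).round(3))"
```

```text
time: 16.1
position: [0.5042, -0.0311, 0.0142]
tool_rot: [0.994, -0.111, 0.007, -0.0]
ft_force: [-0.7, -0.4, -0.5]
grip_width: 0.0874
pos [ 0.5042 -0.0311  0.0142] t 16.1 units [-0.16  0.02  0.23]
[[ 0.975 -0.22   0.014]
 [-0.22  -0.975 -0.001]
 [ 0.014 -0.002 -1.   ]]
```

```bash
python3 -m crank '0 -0.15 0 -0.16 0.02 0.1 -1;0 0 0 0 0 0.12 -1;0 0 0 0 0 0 -1' ; python3 -c "
from h import *
print(delta([.498,-.0304,.005]).round(3))"
```

```text
time: 16.48
position: [0.4988, -0.0307, 0.0069]
tool_rot: [0.994, -0.111, 0.002, -0.001]
ft_force: [-0.0, -0.0, 0.2]
grip_width: 0.0872
pos [ 0.4988 -0.0307  0.0069] t 16.475 units [-0.02 -0.    0.05]
[[ 0.976 -0.22   0.004]
 [-0.22  -0.976  0.001]
 [ 0.004 -0.002 -1.   ]]
```

Pose is good. Closing at 40 N.

```bash
python3 -m crank '0 0 0 -0.02 0 0.06 -1;0 0 0 0 0 0 1;0 0 0 0 0 0 1;0 0 0 0 0 0 1;0 0 0 0 0 0 1' 40;python3 -m crank '0 0 0 0 0 0 1;0 0 0 0 0 0 1;0 0 0 0 0 0 1;0 0 0 0 0 0 1'; python3 -c "
from h import *
print(delta([.498,-.0304,.005]).round(3))"
```

```text
time: 17.1
position: [0.4985, -0.0307, 0.0048]
tool_rot: [0.994, -0.111, 0.003, -0.0]
ft_force: [0.4, 0.4, 0.2]
grip_width: 0.0577
time: 17.6
position: [0.4984, -0.0307, 0.0048]
tool_rot: [0.994, -0.111, 0.003, -0.0]
ft_force: [-0.1, 0.3, -1.1]
grip_width: 0.0579
pos [ 0.4984 -0.0307  0.0048] t 17.6 units [-0.01 -0.01 -0.01]
[[ 0.976 -0.22   0.005]
 [-0.22  -0.976  0.   ]
 [ 0.005 -0.001 -1.   ]]
```

```bash
python3 -m crank '0 0 0 0 0 -0.3 1;0 0 0 0 0 -0.6 1;0 0 0 0 0 -0.9 1;0 -0.1 0 0 0 -1 1;0 -0.1 0 0 0 -1 1';python3 -m crank '0 0 0 0 0 -1 1;0 0 0 0 0 -1 1;0 0 0 0 0 -1 1;0 0 0 0 0 0 1'; python3 - <<'E'
from h import *
import pickle
delta([.43,-.36,.3])
p,q,w=pickle.load(open('p6.pkl','rb'))
# seat from colour: amber in scene/side
for n,im,f in (('s',p,'s6'),('d',q,'d6')):
    I=load(f+'.png'); 
    cr=I[195:290,140:225] if n=='s' else I[235:345,325:440]
    cv2.imwrite(f'pics/z{n}.png',cv2.resize(cr,None,fx=5,fy=5,interpolation=2))
E
```

```text
time: 18.23
position: [0.495, -0.0299, 0.1604]
tool_rot: [0.994, -0.111, -0.01, -0.002]
ft_force: [0.1, 0.2, -0.6]
grip_width: 0.0577
time: 18.73
position: [0.4971, -0.0303, 0.2903]
tool_rot: [0.994, -0.111, -0.006, -0.002]
ft_force: [-0.2, -0.4, -1.6]
grip_width: 0.0579
pos [ 0.4971 -0.0303  0.2903] t 18.725 units [ 0.17  8.41 -0.26]
```

View pics/zs.png

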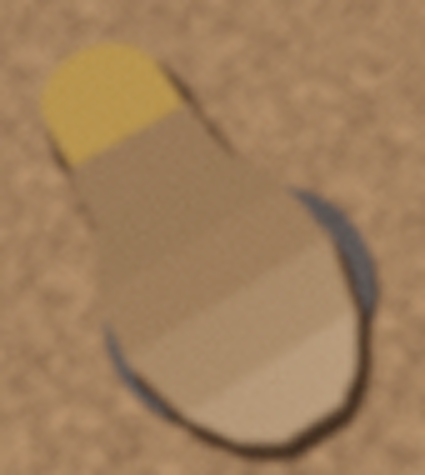

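View pics/zd.png

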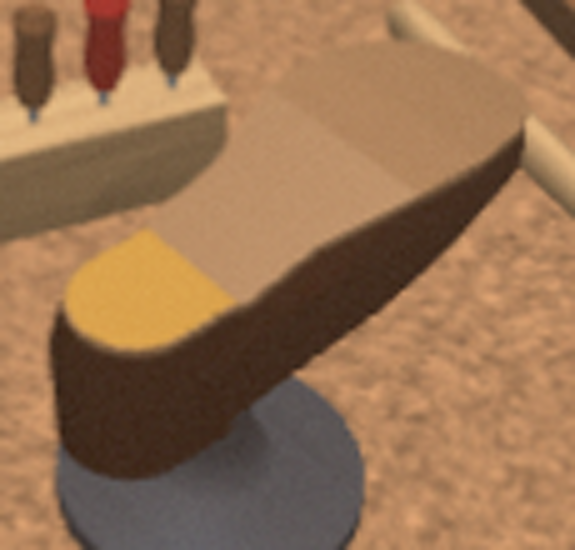

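```bash
cat > seat.py <<'E'
from h import *
import pickle
from scipy.optimize import least_squares
def outline(n=60):
    a=np.linspace(np.pi/2,3*np.pi/2,n)
    return np.vstack([[[.031,.029]],np.c_[-.002+.029*np.cos(a),.029*np.sin(a)],[[.031,-.029]]])
def W(v,z=.15):
    x,y,a=v;Q=np.array([[np.cos(a),-np.sin(a)],[np.sin(a),np.cos(a)]])
    g=outline()@Q.T+[x,y];return np.c_[g,np.full(len(g),z)]
def amber(I,box):
    h=cv2.cvtColor(I,cv2.COLOR_RGB2HSV); m=((h[...,0]>=15)&(h[...,0]<=26)&(h[...,1]>130)&(h[...,2]>120)).astype(np.uint8)
    k=np.zeros_like(m);u0,v0,u1,v1=box;k[v0:v1,u0:u1]=1;m*=k
    m=cv2.morphologyEx(m,cv2.MORPH_OPEN,np.ones((3,3),np.uint8))
    c=max(cv2.findContours(m,cv2.RETR_EXTERNAL,cv2.CHAIN_APPROX_NONE)[0],key=cv2.contourArea)
    return c[:,0].astype(float)
def res(v,p,C,off=.4):
    poly=px(p,W(v)).astype(np.float32)[:,None]
    return np.array([cv2.pointPolygonTest(poly,(float(a),float(b)),True)-off for a,b in C])
E
python3 - <<'E'
from seat import *
p,q,w=pickle.load(open('p6.pkl','rb'))
Cs=amber(p['img'],(140,195,185,235));Cd=amber(q['img'],(325,270,385,310))
print(len(Cs),Cs.min(0),Cs.max(0),len(Cd),Cd.min(0),Cd.max(0))
for f in (lambda v:res(v,p,Cs),lambda v:res(v,q,Cd),lambda v:np.r_[res(v,p,Cs),res(v,q,Cd)]):
    for a0 in (-.1,-.6,.3):
        s=least_squares(f,[.53,-.36,a0],x_scale=[.01,.01,.1],diff_step=1e-3,loss='soft_l1');print(s.x.round(4),np.abs(f(s.x)).mean().round(2))
E
```

```text
69 [148. 204.] [175. 227.] 75 [338. 281.] [370. 304.]
[ 0.4619 -0.3647  0.2733] 0.55
[ 0.4619 -0.3647  0.2732] 0.55
[ 0.4619 -0.3647  0.2732] 0.55
[ 0.4651 -0.3642  0.3048] 0.28
[ 0.4651 -0.3642  0.3046] 0.28
[ 0.4651 -0.3642  0.3046] 0.28
[ 0.4639 -0.3643  0.2824] 0.5
[ 0.4639 -0.3643  0.2822] 0.5
[ 0.4639 -0.3643  0.2822] 0.5
```

```bash
python3 -m crank '0 0.1 -0.3 -0.1 0.5 -0.2 1;0 0 -0.7 -0.1 0.9 -0.1 1;0 0 -0.8 -0.2 0.9 -0.1 1;0 0 -0.8 -0.3 0.9 -0.1 1;0 0 -0.8 -0.4 0.9 -0.1 1'; python3 -c "
from h import *
print(delta([.39,-.375,.32]).round(3))"
```

```text
time: 19.35
position: [0.4293, -0.1884, 0.3103]
tool_rot: [0.999, 0.046, -0.006, -0.005]
ft_force: [-0.2, -0.9, -1.1]
grip_width: 0.0581
pos [ 0.4293 -0.1884  0.3103] t 19.35 units [-1.41  4.55 -0.27]
[[ 0.996  0.091 -0.012]
 [ 0.091 -0.996  0.009]
 [-0.011 -0.01  -1.   ]]
```

```bash
python3 -m crank '0 0 -0.6 -0.3 0.9 0 1;0 0 -0.6 -0.4 0.9 0 1;0 0 -0.6 -0.4 0.9 0 1;0 0 -0.3 -0.3 0.8 0 1;0 0 0 0 0 0 1'; python3 - <<'E'
from seat import *
print(delta([.39,-.375,.32]).round(3))
w=shot('wrist','w9.png');pickle.dump(w,open('w9.pkl','wb'))
print(find('heel_seat',w))
print(px(w,W([.464,-.364,.285])[[0,30,61]]))
E
```

```text
time: 19.98
position: [0.3907, -0.3377, 0.3032]
tool_rot: [0.99, 0.138, -0.009, -0.011]
ft_force: [0.8, 0.7, -1.4]
grip_width: 0.058
pos [ 0.3907 -0.3377  0.3032] t 19.975 units [-0.28  0.88 -0.44]
[[ 0.962  0.273 -0.021]
 [ 0.273 -0.962  0.02 ]
 [-0.015 -0.025 -1.   ]]
[(0.94, [0.5019, -0.3498, 0.1492])]
[[343.60915825  72.8367194 ]
 [374.44000128 145.87173791]
 [412.55466487  72.5382024 ]]
```

View pics/w9.png

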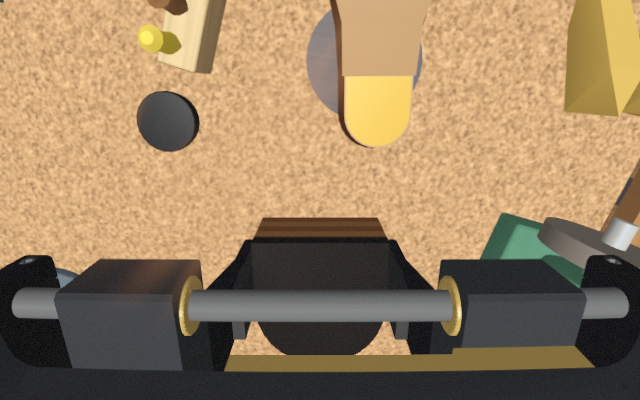

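```bash
python3 - <<'E'
from seat import *
w=pickle.load(open('w9.pkl','rb'))
C=amber(w['img'],(330,60,430,160))
print(len(C),C.min(0),C.max(0))
f=lambda v:res(v,w,C)
s=least_squares(f,[.464,-.364,.285],x_scale=[.01,.01,.1],diff_step=1e-3,loss='soft_l1');print(s.x.round(4),np.abs(f(s.x)).mean().round(2))
o=robot.get_obs();M=R.from_quat(o['tool_rot']).as_matrix()
# predicted heel corners, heel frame: x=tool x, y=-tool y, z=-tool z; TCP at (.0104,0,.0048)
H=np.array([[.031,.029,0],[.031,-.029,0],[.031,.029,.032],[.031,-.029,.032]])-[.0104,0,.0048]
X=o['position']+(H*[1,-1,-1])@M.T
print(px(w,X).round(1))
cv2.imwrite("pics/w9a.png",cv2.resize(load("w9.png")[205:265,230:410],None,fx=4.3,fy=4.3,interpolation=2))
E
```

```text
217 [347.  76.] [410. 145.]
[ 0.4618 -0.3655  0.3203] 2.8
[[257.8 215.2]
 [372.6 215. ]
 [245.1 241. ]
 [383.7 240.7]]
```

View pics/w9a.png

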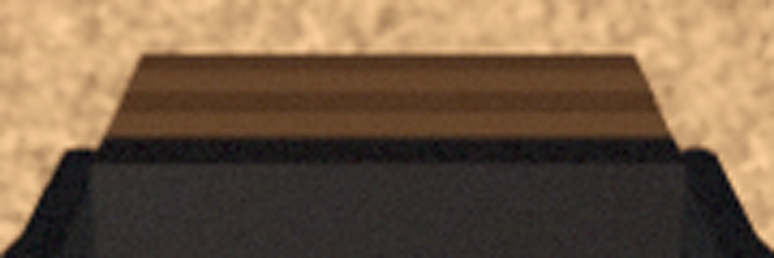

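```bash
python3 - <<'E'
from seat import *
w=pickle.load(open('w9.pkl','rb'))
C=amber(w['img'],(330,60,430,160))
f=lambda v:res(v,w,C)
for v in ([.464,-.364,.285],[.4618,-.3655,.3203]):
    r=f(v);print(np.abs(r).mean(),np.abs(r).max(),C[np.abs(r)>3][:8].tolist())
    print(px(w,W(v))[::6].round(0).tolist())
s=least_squares(f,[.464,-.364,.285],x_scale=[.01,.01,.1],diff_step=3e-3);print(s.x.round(4),np.abs(f(s.x)).mean().round(2))
print(C[::12].tolist())
E
```

```text
2.960442514102529 13.825459396217152 [[402.0, 76.0], [401.0, 77.0], [400.0, 77.0], [399.0, 77.0], [398.0, 77.0], [397.0, 77.0], [396.0, 77.0], [395.0, 77.0]]
[[344.0, 73.0], [344.0, 122.0], [348.0, 131.0], [355.0, 139.0], [364.0, 144.0], [374.0, 146.0], [385.0, 144.0], [394.0, 140.0], [402.0, 133.0], [408.0, 123.0], [410.0, 113.0]]
2.7993966872890894 12.040803931419635 [[360.0, 80.0], [361.0, 81.0], [360.0, 82.0], [360.0, 83.0], [360.0, 84.0], [359.0, 85.0], [358.0, 85.0], [358.0, 86.0]]
[[343.0, 77.0], [346.0, 126.0], [350.0, 135.0], [357.0, 143.0], [366.0, 147.0], [376.0, 149.0], [387.0, 147.0], [396.0, 142.0], [404.0, 135.0], [409.0, 125.0], [411.0, 114.0]]
[ 0.4624 -0.3664  0.3193] 2.85
[[402.0, 76.0], [390.0, 77.0], [378.0, 77.0], [366.0, 77.0], [360.0, 84.0], [353.0, 94.0], [348.0, 103.0], [347.0, 114.0], [349.0, 126.0], [357.0, 138.0], [369.0, 144.0], [381.0, 144.0], [393.0, 140.0], [404.0, 129.0], [408.0, 117.0], [409.0, 105.0], [410.0, 93.0], [410.0, 81.0], [403.0, 76.0]]
```

```bash
sed -i 's/def amber(I,box):/def amber(I,box,smin=130):/;s/h\[...,1\]>130/h[...,1]>smin/' seat.py; python3 - <<'E'
from seat import *
w=pickle.load(open('w9.pkl','rb'))
h=cv2.cvtColor(w['img'],cv2.COLOR_RGB2HSV);print(h[82,350],h[100,375],h[68,375],h[120,325], h[85,348])
o=robot.get_obs();M=R.from_quat(o['tool_rot']).as_matrix()
H=np.array([[.031,.029,0],[.031,-.029,0],[.031,.029,.032],[.031,-.029,.032]])-[.0104,0,.0048]
X=o['position']+(H*[1,-1,-1])@M.T
for smin in (100,110,120):
    C=amber(w['img'],(330,60,430,160),smin)
    f=lambda v:res(v,w,C)
    s=least_squares(f,[.464,-.364,.285],x_scale=[.01,.01,.1],diff_step=3e-3,loss='soft_l1');print(smin,C.min(0),C.max(0),s.x.round(4),np.abs(f(s.x)).mean().round(2))
E
```

```text
[ 23 129 255] [ 22 139 255] [ 17 106 209] [ 15 112 194] [ 23 128 255]
100 [330.  60.] [429. 159.] [ 0.4617 -0.3671  0.2627] 11.18
110 [346.  76.] [411. 146.] [ 0.4624 -0.3654  0.2989] 1.51
120 [346.  76.] [411. 145.] [ 0.4624 -0.3656  0.3045] 1.83
```

```bash
sed -i 's/h\[...,0\]>=15/h[...,0]>=hm/;s/smin=130)/smin=130,hm=15)/' seat.py; python3 - <<'E'
from seat import *
w=pickle.load(open('w9.pkl','rb'))
C=amber(w['img'],(330,60,430,160),90,20)
f=lambda v:res(v,w,C,0.0)
s=least_squares(f,[.464,-.364,.285],x_scale=[.01,.01,.1],diff_step=3e-3,loss='soft_l1');print(len(C),C.min(0),C.max(0),s.x.round(4),np.abs(f(s.x)).mean().round(2))
# shift the picture by the calibration bias seen on the heel
E
```

```text
229 [346.  76.] [411. 145.] [ 0.4622 -0.3652  0.2887] 1.89
```

```bash
python3 -c "
from h import *
delta([.473,-.3611,.26])"; python3 -m crank '-0.29 0.17 -0.12 0.4 0.2 0 1;0 0 0 0.6 0 0.2 1;0 0 0 0.6 0 0.2 1;0 0 0 0.2 0 0.3 1;0 0 0 0 0 0 1'; python3 -c "
from h import *
print(delta([.473,-.3611,.22]).round(3))"
```

```text
pos [ 0.3908 -0.3351  0.3032] t 20.075 units [1.81 1.22 1.02]
time: 20.7
position: [0.4671, -0.3158, 0.2733]
tool_rot: [0.989, 0.148, 0.002, -0.001]
ft_force: [-0.5, 0.2, 0.0]
grip_width: 0.0577
pos [ 0.4671 -0.3158  0.2733] t 20.7 units [-0.2   1.13  1.33]
[[ 0.956  0.292  0.003]
 [ 0.292 -0.956  0.002]
 [ 0.003 -0.001 -1.   ]]
```

```bash
python3 -m crank '0 0 0 -0.1 0.5 0 1;0 0 0 -0.1 0.55 0.3 1;0 0 0 0 0.08 0.5 1;0 0 0 0 0 0.4 1;0 0 0 0 0 0 1'; python3 - <<'E'
from seat import *
print(delta([.473,-.3611,.166]).round(3))
p=shot('scene','sa.png');q=shot('side','da.png');w=shot('wrist','wa.png')
a=cv2.resize(load('sa.png')[150:290,110:260],None,fx=3,fy=3,interpolation=2);b=cv2.resize(load('da.png')[200:340,300:450],None,fx=3,fy=3,interpolation=2)
cv2.imwrite('pics/ca.png',cv2.resize(np.hstack([a,b]),(800,373)))
E
```

```text
time: 21.32
position: [0.4716, -0.3717, 0.2233]
tool_rot: [0.989, 0.145, 0.002, 0.002]
ft_force: [0.2, -0.2, -1.0]
grip_width: 0.0577
pos [ 0.4716 -0.3717  0.2233] t 21.325 units [ 0.1  -0.25  1.43]
[[ 0.958  0.287  0.004]
 [ 0.287 -0.958 -0.004]
 [ 0.003  0.005 -1.   ]]
```

View pics/ca.png

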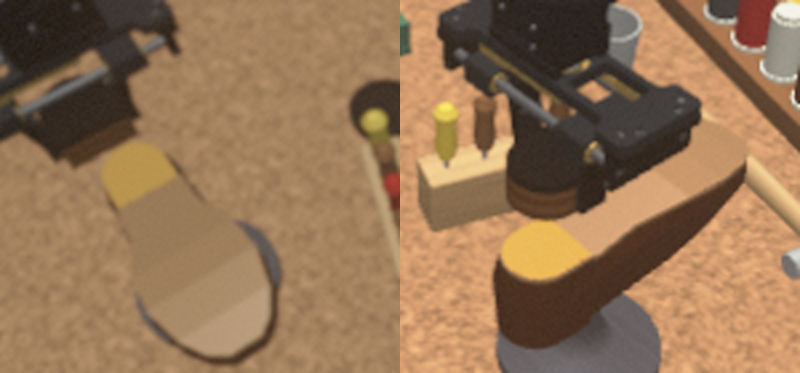

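View pics/wa.png

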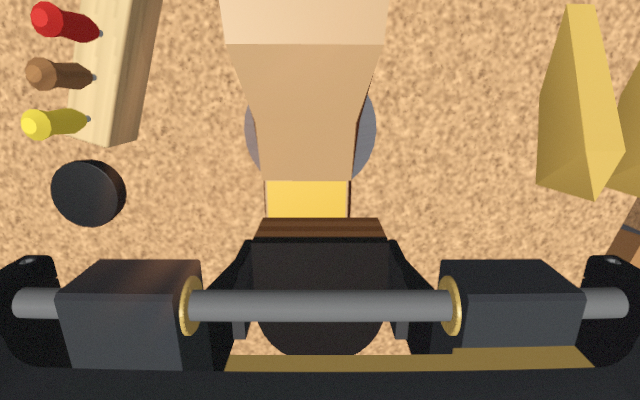

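```bash
python3 -m crank '0 0 0 0.1 -0.23 0 1;0 0 0 0 0 0.4 1;0 0 0 0 0 0.4 1;0 0 0 0 0 0 1'; python3 - <<'E'
from seat import *
print(delta([.473,-.3611,.166]).round(3))
w=shot('wrist','wb.png');print(w['camera_matrix'].round(1)[:2].tolist())
E
```

```text
time: 21.98
position: [0.4748, -0.3612, 0.1926]
tool_rot: [0.989, 0.146, 0.004, 0.005]
ft_force: [0.6, 0.2, -1.4]
grip_width: 0.058
pos [ 0.4748 -0.3612  0.1926] t 21.975 units [-0.05 -0.02  0.66]
[[ 0.957  0.289  0.009]
 [ 0.289 -0.957 -0.008]
 [ 0.006  0.01  -1.   ]]
[[352.2, 0.0, 319.8], [0.0, 352.2, 199.9]]
```

View pics/wb.png

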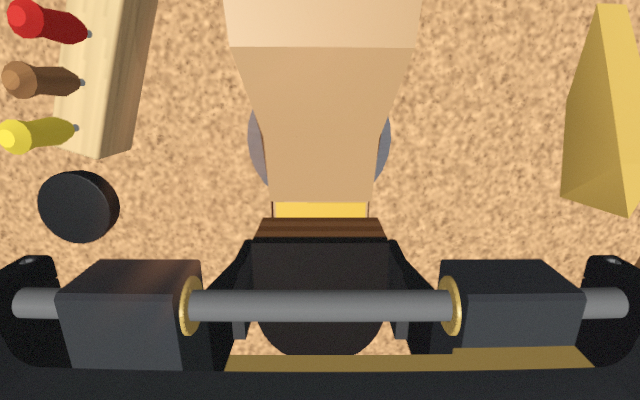

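```bash
python3 - <<'E'
from seat import *
w=viewer.camera('wrist')
o=robot.get_obs();M=R.from_quat(o['tool_rot']).as_matrix()
a=ray(w,[(320,202)],.15)[0];b=ray(w,[(320,218.3)],o['position'][2]-.0048)[0]
print(a,b,(a-b)@M)
c=ray(w,[(320,242.7)],o['position'][2]+.0272)[0];print((c-b)@M, (b-o['position'])@M)
delta([.473,-.3611,.166])
E
```

```text
[ 0.49108022 -0.35727038  0.15      ] [ 0.49428111 -0.35579331  0.18920055] [-3.78152852e-03 -2.56460715e-05  3.91766479e-02]
[ 9.52706857e-04  2.24941680e-05 -3.19962841e-02] [ 0.01972551 -0.00071369  0.00493733]
pos [ 0.4756 -0.3621  0.194 ] t 22.075 units [-0.06 -0.05  0.7 ]
```

```bash
python3 -m crank '0.12 -0.07 0 -0.08 -0.02 0 1;0 0 0 0 0 0.2 1;0 0 0 0 0 0.2 1;0 0 0 0 0 0 1'; python3 -c "
from h import *
print(delta([.472,-.3613,.166]).round(3))"
```

```text
time: 22.58
position: [0.4725, -0.3631, 0.1776]
tool_rot: [0.989, 0.146, 0.001, 0.002]
ft_force: [-0.3, 0.2, -1.3]
grip_width: 0.0574
pos [ 0.4725 -0.3631  0.1776] t 22.575 units [ 0.   -0.05  0.29]
[[ 0.957  0.289  0.003]
 [ 0.289 -0.957 -0.003]
 [ 0.002  0.004 -1.   ]]
```

```bash
python3 -m crank '0 0 0 0 -0.04 0.13 1;0 0 0 0 0 0.12 1;0 0 0 0 0 0 1;0 0 0 0 0 0 1'; python3 - <<'E'
from seat import *
print(delta([.472,-.3613,.166]).round(3))
p=shot('scene','sb.png');q=shot('side','db.png');w=shot('wrist','wc.png');pickle.dump((p,q,w),open('pb.pkl','wb'))
a=cv2.resize(load('sb.png')[150:290,110:260],None,fx=3,fy=3,interpolation=2);b=cv2.resize(load('db.png')[200:340,300:450],None,fx=3,fy=3,interpolation=2)
cv2.imwrite('pics/cb.png',cv2.resize(np.hstack([a,b]),(800,373)))
E
```

```text
time: 23.08
position: [0.4721, -0.3615, 0.1669]
tool_rot: [0.989, 0.146, 0.001, 0.002]
ft_force: [0.0, 0.1, -2.0]
grip_width: 0.0577
pos [ 0.4721 -0.3615  0.1669] t 23.075 units [-0.   -0.    0.02]
[[ 0.957  0.289  0.003]
 [ 0.289 -0.957 -0.003]
 [ 0.002  0.004 -1.   ]]
```

View pics/cb.png

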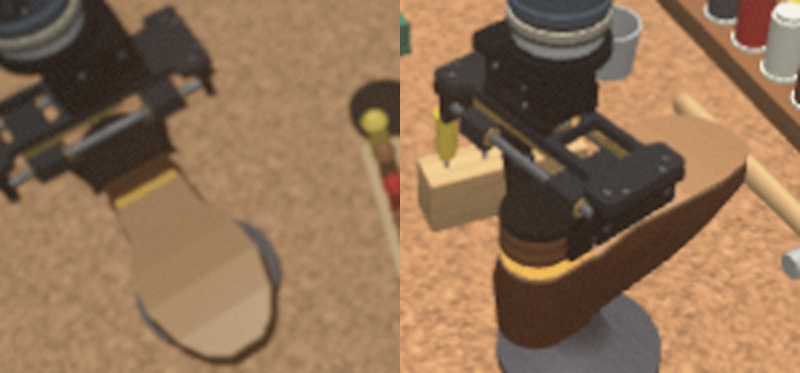

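View pics/wc.png

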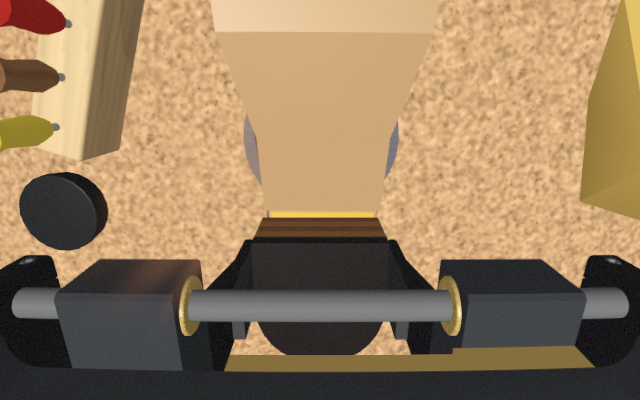

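View pics/sb.png

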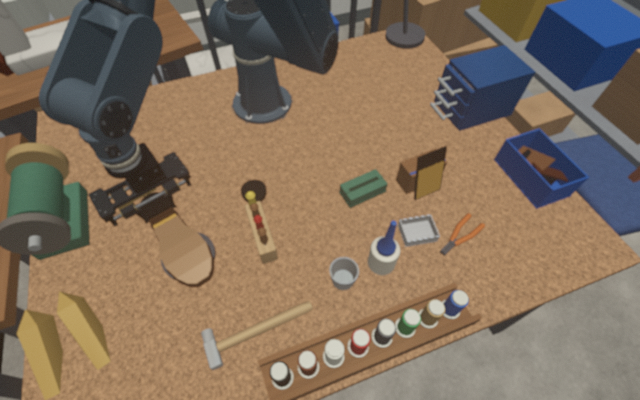

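```bash
python3 - <<'E'
from seat import *
p,q,w=pickle.load(open('pb.pkl','rb'))
o=robot.get_obs();M=R.from_quat(o['tool_rot']).as_matrix()
a=ray(w,[(267,211.5),(377,211.5)],.15).mean(0);b=ray(w,[(262.6,218.3),(377.2,218.3)],o['position'][2]-.0048).mean(0)
print('seat front - heel front in tool axes mm',((a-b)@M*1000).round(1))
d=ray(w,[(267,211.5),(377,211.5)],.15);print(np.linalg.norm(d[1]-d[0]),np.arctan2(*(d[0]-d[1])[:2][::-1])-np.pi/2)
# side view: predicted lower rim of heel for several gaps
for f,im,n in (('scene',p,'s'),('side',q,'d')):
    h=o['position']-.0104*M[:,0]
    v=[h[0],h[1],np.arctan2(M[1,0],M[0,0])]
    I=im['img'][:,:,::-1].copy()
    I=cv2.resize(I,None,fx=4,fy=4,interpolation=2)
    for z,c in ((.15,(0,255,0)),(o['position'][2]-.0048,(255,0,0))):
        cv2.polylines(I,[(px(im,W(v,z))*4+1.5).astype(int)],True,c,1)
    u=px(im,W(v))[30]*4; x,y=int(u[0])+30,int(u[1])
    cv2.imwrite(f'pics/o{n}.png',I[y-200:y+200,x-200:x+200])
cv2.imwrite('pics/o.png',np.hstack([load('os.png'),load('od.png')]))
E
```

```text
seat front - heel front in tool axes mm [-0.6  1.1 12.2]
0.05941785532604067 0.29203348085746805
```

View pics/o.png

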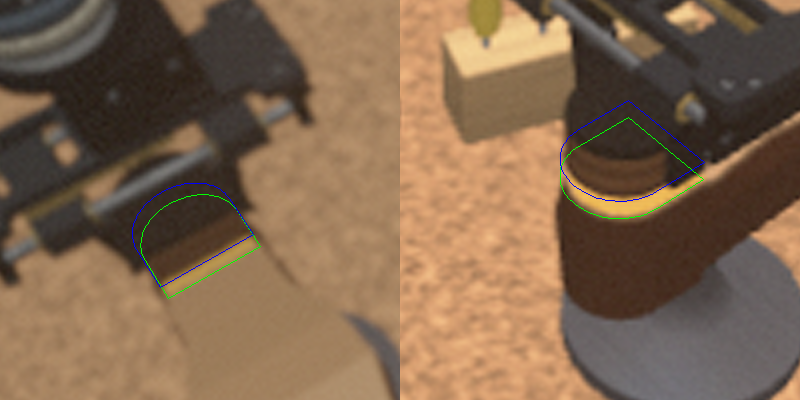

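Overlays agree: the seat and heel outlines match within 1–2 mm and the gap is about 12 mm. The blank is still leaning. Handing in.

```bash
python3 -c "
from h import *
print(robot.hand_in()); o=robot.get_obs(); print(o['time'],o['position'],o['grip_width'])"
```

```text
the job is handed in; nothing more can be done
None
the job is handed in; nothing more can be done
```

I leaned the half-sole blank on the far side of the drying rest and let go of it. The heel block is held over the heel seat. I handed the job in at about 23 s; no verdict was given.

**Sole blank:** After release it was leaning about 12–14° from upright, amber face out, square to the rest within about a degree. The last scene picture showed it still there.

**Heel block:** The final wrist, scene and side pictures put it about 1 mm from the seat centre along and across. Its yaw matched within about 1°, it was level within about 0.3°, and it hung about 12 mm above the seat. I gripped it at 40 N, with the opening at 57.7 mm. I saw no sign of it touching the shoe.

**What disagreed:**
- **Wrist camera:** it showed a side bias of about 2 mm, and the fitted seat outline came out slightly small. The scene and side fits placed the seat within 3 mm of each other. I set the final position from the heel and seat as seen together in one picture, and overlays on the two fixed cameras confirmed it.
- **Heel grasp:** I closed the jaws about 9 mm off-centre on purpose, to keep the gripper body clear of the awl handles. This slid the heel slightly before the lift.
- **Other loose things:** they looked unmoved in the pictures, but I did not measure each one.

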